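# Set up and hold the chart for a calibration shot

## Robot

A 6-joint arm with a two-finger parallel gripper is mounted at the origin on the work surface. World frame = base frame: x ahead of the robot, y to its left, z up, the work surface at z = 0. Lengths are in m, angles in degrees, forces in N, time in s.
With the tool pointing down it reaches from about 0.4 to 0.825 m from the base axis. Payload 7 kg.
Tool frame: the origin (TCP) lies between the finger pads, 19 mm behind the fingertips; this is the grasp point; z points along the fingers, y is the line along which they close (so a half turn about z gives the same grasp; the last joint's range is limited). The gripper opens to 88 mm and grips with 3 to 60 N. Pads are 19 mm wide; open, the fingers measure 130 mm over their backs; the gripper's body (78 mm by 193 mm) begins 47 mm behind the grasp point.
Start: joints at [16.507, 20.546, 0.682, 0, -70.136, -16.507], TCP at [0.675, -0, 0.245] pointing down, gripper open.
Joint ranges: [-176.03, 176.03], [-82.01, 121.73], [-58.28, 71.71], [-173.87, 95.51], [-174.79, -0.11], [-173.66, 173.66]. Speed limits (degrees/s): [136.94, 136.94, 172.46, 180, 180, 180].

## Interface

Orientations are given as [roll, pitch, yaw] about the fixed x, y, z axes, in that order (R = Rz(yaw) Ry(pitch) Rx(roll)).
In Python, from plant import get_state, capture, close_job gives the robot as it stands.
- The arm moves only by the tool apply_moves, never from a script. Its argument "targets" is a list of rows, each a list of 7 numbers: the opening, from 0 (shut) to 1 (fully open), then the shift along the tool's x, y, z normalised to -1 to 1, where 1 is 1000 mm, then the turn, a rotation vector about the tool's x, y, z normalised to -1 to 1, where 1 is 90 degrees. In form: [[claw, tx, ty, tz, ax, ay, az], ...]. A call has 1 to 20 rows; each row shifts and turns the commanded pose from where the row before left it, along the tool's axes as they then stand; what a row does not reach is not made up. A row lasts 1/12 s, in which the tool goes at most 41.7 mm and 7.16 degrees, less where a joint would pass 70% of its speed; a pose out of reach is approached as far as the arm can. A call with a number of a shift or a turn outside -1 to 1 is refused whole. A call with a gripper value outside its range is refused whole. The fingers move at their own pace and stop on an object; "newtons" is the grip in N (left out, the last holds). Time passes only in rows, so rows that do not move let the fingers close. It gives the time, the measured TCP pose, the force, the opening and the grip force at its end, in the units of the state.
- get_state(): the state, without advancing time (a new reading comes with each control period).
- capture(name): name is "scene" or "side" or "wrist"; returns a dict with "frame" (480x640x3 uint8, red, green, blue), "range_z" (480x640 float32, m along the optical axis (not along the pixel's ray), 0 where there is no reading), "camera_matrix" (3x3 intrinsics, pixels), "T" (4x4, takes a point from camera to world coordinates). Camera axes: x right, y down, z forward; pixel columns grow to the right and rows downward; lengths in m; the calibration is good to about 2 mm. The wrist camera is an equidistant fisheye: a pixel r from the principal point sees the ray r / f radians off the axis. A picture is of the moment at which its call begins.
- close_job(): hands the job in; it is judged then, once.
The state is a dict: "time_s": time; "joints": joint angles; "qd": joint speeds; "joint_torque": joint torques, N m; "tcp_pos": TCP position; "eef_rot": TCP orientation; "contact_force": force on the tool from outside, world axes, zero at the start; "moment": the same for the moment, N m; "gripper_width": finger opening in m; "gripper_force": force on a finger pad.
Only numpy, scipy, OpenCV 4.12 (cv2) and the standard library are available. Lean on these libraries where they do the work, as an engineer would, in place of code of your own. Each camera call takes 0.05 s, during which the arm holds its last target. There are 200 camera calls.

## Task

Get the bench ready for a calibration shot: first count exactly three of the four white-faced reflectance discs into the sample tray, lying flat. Then flip the chart stand's kickstand from its stowed place up the frame's back, out over centre and fully down to its stop, and last grip the chart frame by its top rail, bring it upright off its parking bumpers and keep it there. Finish while still holding the frame upright, leaning neither on the bumpers nor on the kickstand, and leave the other things on the bench where they are.

Things in the scene. Friction and masses are not known exactly. Their poses are not given: they have to be found in the camera images.
- disc1: reflectance standard, one of four alike: a round disc 40 mm across and 14 mm thick, 45 g, black rim with a white face, lying face up on the bench; origin at the centre of its underside, z up
- disc2: reflectance standard, one of four alike: a round disc 40 mm across and 14 mm thick, 45 g, black rim with a white face, lying face up on the bench; origin at the centre of its underside, z up
- disc3: reflectance standard, one of four alike: a round disc 40 mm across and 14 mm thick, 45 g, black rim with a white face, lying face up on the bench; origin at the centre of its underside, z up
- disc4: reflectance standard, one of four alike: a round disc 40 mm across and 14 mm thick, 45 g, black rim with a white face, lying face up on the bench; origin at the centre of its underside, z up
- tray: shallow open aluminium sample tray, fixed to the bench, 130 mm (its x) by 180 mm (its y) outside, 16 mm tall, walls and floor 4 mm thick; origin at the centre of its underside, z up. It has room for three discs in a row along its y, 55 mm apart
- stand: base of the chart stand, bolted down: aluminium plate 215 x 250 x 10 mm (x -78 to +138 mm), two steel cheeks carrying the axle, and at x = -50 mm two posts 104 mm tall with rubber bumpers on which the frame parks. Origin on the bench straight below the middle of the axle; x points from the chart's face to its back (roughly away from the robot), y along the axle, z up
- stand_axle (a point): middle of the frame's axle, 35 mm above the bench; it runs along the stand's y and turns freely: nothing but a hand keeps the frame upright. Let go there, it tips to its bumpers or, the kickstand being down, onto the kickstand at about +0.15 rad
- chart_frame (a joint): lean of the chart frame about the axle, rad: 0 upright, negative towards the stand's -x (the chart's face side), positive towards +x (its back), range -0.30 to +0.30. It starts parked at -0.30 on the bumpers, kept there only by its weight (0.9 kg or so, centred about 110 mm above the axle)
- frame_top (a point): middle of the frame's top rail, 225 mm above the axle. The rail is square aluminium profile 20 x 20 mm, 200 mm long along the stand's y: grip it across its thickness. The point's z points up along the frame, its x out of the frame's back. The frame is 200 mm wide, with side rails of the same profile and a 4 mm chart panel
- kickstand (a joint): angle of the kickstand about its hub, rad: 0 stowed, straight up along the frame's back; it grows as the leg swings out to the stand's +x and down, to the stop at 2.62. A light spring pulls it to 0 below about 1.3 (dead centre) and to the stop beyond. Opening takes under 1 N at the shoe; much more, or a wrong path, tips the parked frame
- kickstand_hub (a point): pivot bolt of the kickstand, on the back of the frame: 38 mm behind the frame's mid plane, 115 mm above the axle along the frame; its axis is parallel to the stand's y
- kickstand_shoe (a point): point in the rubber shoe at the kickstand's free end, 125 mm from the hub. The shoe is 16 x 16 mm, 34 mm long and ends 15 mm beyond this point, on a 12 mm square steel bar; stowed, it ends 20 mm higher than the frame's top rail with 20 mm of air between them. The point's z points along the bar from hub to shoe
- lens_cap: black plastic lens cap lying among the discs: 58 mm across but only 8 mm thick, no white face, a grey clip bar on top; not a disc to be counted; origin at the centre of its underside. Bystander, to be left alone
- jar: small jar with a steel screw lid, 46 mm across, 48 mm tall, standing among the discs; origin at the centre of its underside. Bystander, to be left alone
- blower: black rubber air blower standing upright, bulb 60 mm across, 115 mm tall; origin at the centre of its underside. Bystander, to be left alone
- dispenser: white plastic bottle with a steel cap, 68 mm across, 150 mm tall; origin at the centre of its underside. Bystander, to be left alone
- screwdriver: screwdriver lying flat, 170 mm long, along its own x axis, the origin at its middle. Bystander, to be left alone
- mouse: black computer mouse, a low dome 62 mm across, 32 mm tall; origin at the centre of its underside. Bystander, to be left alone
- lens: black camera lens standing upright, 54 mm across, 48 mm tall; origin at the centre of its underside. Bystander, to be left alone
- tweezers: steel tweezers lying flat, 120 mm long along their own x axis, 20 mm wide, 4 mm tall; origin at the centre of its underside. Bystander, to be left alone
Mind the look-alikes: they are no part of the job. Leave any turquoise look-alike of the disc2 alone.

How it is judged (in metres and radians):
On the way, in this order (a step that is already met when the one before it is completed fails the run):
1. exactly three discs lie flat in the tray ((((horizontal distance between disc1 and tray below 0.08 m and z of disc1 in the frame of tray below 0.009 m) and (horizontal distance between disc2 and tray below 0.08 m and z of disc2 in the frame of tray below 0.009 m) and (horizontal distance between disc3 and tray below 0.08 m and z of disc3 in the frame of tray below 0.009 m) and horizontal distance between disc4 and tray above 0.083 m) or ((horizontal distance between disc1 and tray below 0.08 m and z of disc1 in the frame of tray below 0.009 m) and (horizontal distance between disc2 and tray below 0.08 m and z of disc2 in the frame of tray below 0.009 m) and horizontal distance between disc3 and tray above 0.083 m and (horizontal distance between disc4 and tray below 0.08 m and z of disc4 in the frame of tray below 0.009 m)) or ((horizontal distance between disc1 and tray below 0.08 m and z of disc1 in the frame of tray below 0.009 m) and horizontal distance between disc2 and tray above 0.083 m and (horizontal distance between disc3 and tray below 0.08 m and z of disc3 in the frame of tray below 0.009 m) and (horizontal distance between disc4 and tray below 0.08 m and z of disc4 in the frame of tray below 0.009 m)) or (horizontal distance between disc1 and tray above 0.083 m and (horizontal distance between disc2 and tray below 0.08 m and z of disc2 in the frame of tray below 0.009 m) and (horizontal distance between disc3 and tray below 0.08 m and z of disc3 in the frame of tray below 0.009 m) and (horizontal distance between disc4 and tray below 0.08 m and z of disc4 in the frame of tray below 0.009 m)))), for 0.2 s.
2. the kickstand is fully down at its stop (value of joint kickstand above 2.45 rad), for 0.2 s.
At the end, for the whole second after the job is handed in: Three discs lie flat on the tray's floor, the fourth outside; the kickstand is within 0.17 rad of its stop and touches nothing; the frame is still, within 0.07 rad (4 degrees) of upright, gripped with over 2 N at its top rail (TCP within 20 mm of its mid plane, at most 35 mm below mid rail) ((((horizontal distance between disc1 and tray below 0.08 m and z of disc1 in the frame of tray below 0.009 m) and (horizontal distance between disc2 and tray below 0.08 m and z of disc2 in the frame of tray below 0.009 m) and (horizontal distance between disc3 and tray below 0.08 m and z of disc3 in the frame of tray below 0.009 m) and horizontal distance between disc4 and tray above 0.083 m) or ((horizontal distance between disc1 and tray below 0.08 m and z of disc1 in the frame of tray below 0.009 m) and (horizontal distance between disc2 and tray below 0.08 m and z of disc2 in the frame of tray below 0.009 m) and horizontal distance between disc3 and tray above 0.083 m and (horizontal distance between disc4 and tray below 0.08 m and z of disc4 in the frame of tray below 0.009 m)) or ((horizontal distance between disc1 and tray below 0.08 m and z of disc1 in the frame of tray below 0.009 m) and horizontal distance between disc2 and tray above 0.083 m and (horizontal distance between disc3 and tray below 0.08 m and z of disc3 in the frame of tray below 0.009 m) and (horizontal distance between disc4 and tray below 0.08 m and z of disc4 in the frame of tray below 0.009 m)) or (horizontal distance between disc1 and tray above 0.083 m and (horizontal distance between disc2 and tray below 0.08 m and z of disc2 in the frame of tray below 0.009 m) and (horizontal distance between disc3 and tray below 0.08 m and z of disc3 in the frame of tray below 0.009 m) and (horizontal distance between disc4 and tray below 0.08 m and z of disc4 in the frame of tray below 0.009 m))) and value of joint kickstand above 2.45 rad and value of joint chart_frame between -0.07 and 0.07 rad and velocity of joint chart_frame between -0.1 and 0.1 rad/s and contact force between the fingers and chart_frame above 2 N and contact force between kickstand and anything else below 0.2 N and z of the grasp point in the frame of frame_top above -0.035 m and x of the grasp point in the frame of frame_top between -0.02 and 0.02 m); the arm keeps its last pose, push and grip.
It fails at once if a bystander (lens cap, jar, blower, bottle, screwdriver, mouse, lens or tweezers) is moved by more than 30 mm (distance of any of lens_cap, jar, blower, dispenser, screwdriver, mouse, lens, tweezers from where it was at the start of the episode above 0.03 m).
It also fails if it takes over 72 s, if anything falls off the work surface, if the arm or the gripper's body presses on something with over 40 N, if the wrist force passes 120 N, or if a joint passes its speed limit or range.

## Working session

There is one attempt and no reset: what is moved stays moved. The work goes in short steps, Python scripts to look and compute and a tool call to move; the robot and the scene stay as the last step left them, time stands still between calls to the robot, and variables do not carry over. Pictures are saved under pics/ and viewed, at most 10 in all, crops included, and the job is handed in when it is done.

Besides the shell and the picture viewer there is one more tool, called after ">>>" as name(argument=value, ...) on one line, values as JSON. apply_moves: Moves the arm, as the interface text tells. Scaled input: -1 to 1 covers 1000 mm each way for a shift and 90 degrees each way for a turn. Its arguments: {"type":"object","properties":{"targets":{"type":"array","items":{"type":"array","items":{"type":"number"}}},"newtons":{"type":"number"}},"required":["targets"]}

```bash
mkdir -p pics; cat > h.py <<'E'
import numpy as np, cv2, pickle
from plant import get_state, capture, close_job
def snap(n,tag):
    c=capture(n); pickle.dump(c,open(f'pics/{tag}.pkl','wb')); cv2.imwrite(f'pics/{tag}.png',c['frame'][:,:,::-1]); return c
def load(tag): return pickle.load(open(f'pics/{tag}.pkl','rb'))
def cloud(c):
    K=c['camera_matrix'];z=c['range_z'];v,u=np.mgrid[:480,:640]
    P=np.stack([(u-K[0,2])/K[0,0]*z,(v-K[1,2])/K[1,1]*z,z],-1)
    W=P@c['T'][:3,:3].T+c['T'][:3,3]; W[z==0]=np.nan; return W
E
python3 - <<'E'
from h import *
a=snap('scene','s0');b=snap('side','d0')
print(a['T'],b['T'],a['camera_matrix']);print(get_state())
E
```

```text
[[-0.46596563  0.50152916 -0.72893383  1.5724593 ]
 [ 0.88453536  0.28429626 -0.36982811  0.56031396]
 [ 0.02175358 -0.81709494 -0.57609257  1.00555734]
 [ 0.          0.          0.          1.        ]] [[-9.19856040e-01 -2.62730636e-01  2.91268740e-01  1.81762262e-01]
 [-3.92256033e-01  6.16617425e-01 -6.82581977e-01  9.15600734e-01]
 [-2.66183172e-04 -7.42129075e-01 -6.70256940e-01  1.05915333e+00]
 [ 0.00000000e+00  0.00000000e+00  0.00000000e+00  1.00000000e+00]] [[537.89726211   0.         318.77101533]
 [  0.         537.89726211 243.76368612]
 [  0.           0.           1.        ]]
{'time_s': 0.1, 'joints': array([ 1.65084019e+01,  2.05884530e+01,  6.39665244e-01, -1.82661668e-02,
       -7.01370517e+01, -1.65080057e+01]), 'qd': array([ 0.14642027, -0.02938786, -0.01117667, -0.00581083,  0.03158311,
        0.12585949]), 'joint_torque': array([-1.42273191e-03, -5.84165347e+01,  2.93752134e+01,  7.01551259e+00,
        1.01412315e-02, -6.66964229e-05]), 'tcp_pos': array([ 6.74587476e-01, -4.41669995e-06,  2.44506916e-01]), 'eef_rot': array([ 1.79912819e+02, -7.92906597e-03, -9.00058169e+01]), 'contact_force': array([0.04966578, 0.01015148, 0.56966267]), 'moment': array([0.0549478 , 0.10255798, 0.04123432]), 'gripper_force': 0.0, 'gripper_width': 0.08773975280703815}
```

View pics/s0.png

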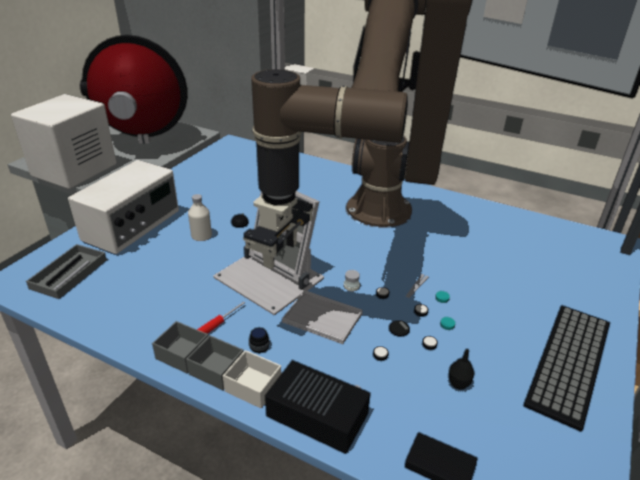

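View pics/d0.png

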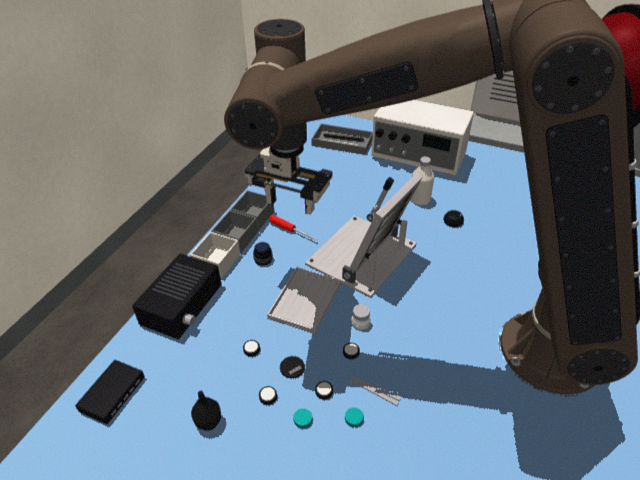

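Scene view: white-faced discs at (383,293), (421,309), (430,342), (381,352); look-alikes that could be mistaken for them: turquoise pair (442,296), (447,322), lens cap (399,327), jar lid (352,280). Side view: discs (351,350), (324,389), (267,394), (251,347), tray around (305,298), stand with the parked frame and black kickstand at (385,195).

```bash
python3 - <<'E'
from h import *
def ray(c,uv,h):
    K=c['camera_matrix'];d=c['T'][:3,:3]@np.array([(uv[0]-K[0,2])/K[0,0],(uv[1]-K[1,2])/K[1,1],1]);o=c['T'][:3,3]
    return o+d*(h-o[2])/d[2]
S=load('s0');D=load('d0')
for n,c,pts in(('s',S,[(383,293),(421,309),(430,342),(381,352)]),('d',D,[(351,350),(324,389),(267,394),(251,347)])):
    hsv=cv2.cvtColor(c['frame'],cv2.COLOR_RGB2HSV)
    W=cloud(c)
    for p in pts:
        x,y=p; r=11
        h=hsv[y-r:y+r+1,x-r:x+r+1]; m=((h[...,1]<70)&(h[...,2]>75)).astype(np.uint8)
        k,l,st,ce=cv2.connectedComponentsWithStats(m); i=1+np.argmax(st[1:,4])
        uv=ce[i]+[x-r,y-r]; print(n,p,st[i,4],uv.round(1),ray(c,uv,.014).round(4),W[int(uv[1]),int(uv[0])].round(3))
    for nm,q in(('cap',(399,327) if n=='s' else (292,366)),('jar',(352,276) if n=='s' else (361,311)),('tq1',(442,296)if n=='s' else(354,416)),('tq2',(447,322)if n=='s' else(302,418))):
        print(nm,W[q[1],q[0]].round(3))
# tops-down height maps merged
W=np.concatenate([cloud(S).reshape(-1,3),cloud(D).reshape(-1,3)]);C=np.concatenate([S['frame'].reshape(-1,3),D['frame'].reshape(-1,3)])
im=np.zeros((600,800,3),np.uint8); # x 0.35..0.95 (up), y -0.4..0.4 ; 1px=1mm
ok=np.isfinite(W[:,0])&(W[:,2]<.32)
W=W[ok];C=C[ok];o=np.argsort(W[:,2]);W=W[o];C=C[o]
# red-tint high points
v=((.95-W[:,0])*1000).astype(int);u=((.4-W[:,1])*1000).astype(int);g=(u>=0)&(u<799)&(v>=0)&(v<599)
for du in(0,1):
  for dv in(0,1): im[v[g]+dv,u[g]+du]=C[g][:,::-1]
for k in range(0,800,100): cv2.putText(im,f'y{.4-k/1000:.1f}',(k,10),0,.35,(0,255,255)); cv2.line(im,(k,0),(k,4),(0,255,255))
for k in range(50,600,100): cv2.putText(im,f'x{.95-k/1000:.1f}',(0,k),0,.35,(0,255,255))
cv2.imwrite('pics/top.png',im)
big=cv2.resize(D['frame'][150:300,260:460],(800,600),interpolation=cv2.INTER_CUBIC);cv2.imwrite('pics/dcrop.png',big[:,:,::-1])
E
```

```text
s (383, 293) 62 [381.9 290.2] [0.4328 0.1885 0.014 ] [0.434 0.186 0.015]
s (421, 309) 81 [422.  308.2] [0.4499 0.3144 0.014 ] [0.452 0.312 0.016]
s (430, 342) 121 [429.7 340.7] [0.5591 0.3724 0.014 ] [0.559 0.37  0.016]
s (381, 352) 124 [380.4 351.2] [0.6544 0.2754 0.014 ] [0.655 0.275 0.015]
cap [0.546 0.284 0.01 ]
jar [0.458 0.104 0.05 ]
tq1 [0.375 0.348 0.016]
tq2 [0.466 0.391 0.01 ]
d (351, 350) 124 [351.  348.6] [0.435  0.1878 0.014 ] [0.437 0.189 0.016]
d (324, 389) 155 [323.6 388.3] [0.4517 0.3109 0.014 ] [0.454 0.308 0.01 ]
d (267, 394) 178 [267.1 393.3] [0.5605 0.3707 0.014 ] [0.561 0.371 0.015]
d (251, 347) 143 [250.5 346. ] [0.6559 0.2738 0.014 ] [0.657 0.274 0.017]
cap [0.543 0.283 0.009]
jar [0.444 0.1   0.049]
tq1 [0.366 0.347 0.015]
tq2 [0.465 0.394 0.014]
```

View pics/top.png

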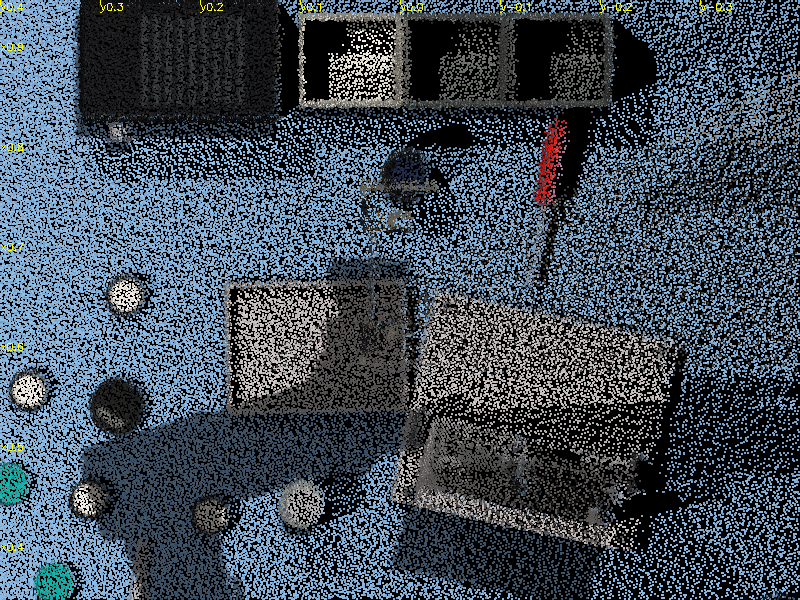

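View pics/dcrop.png

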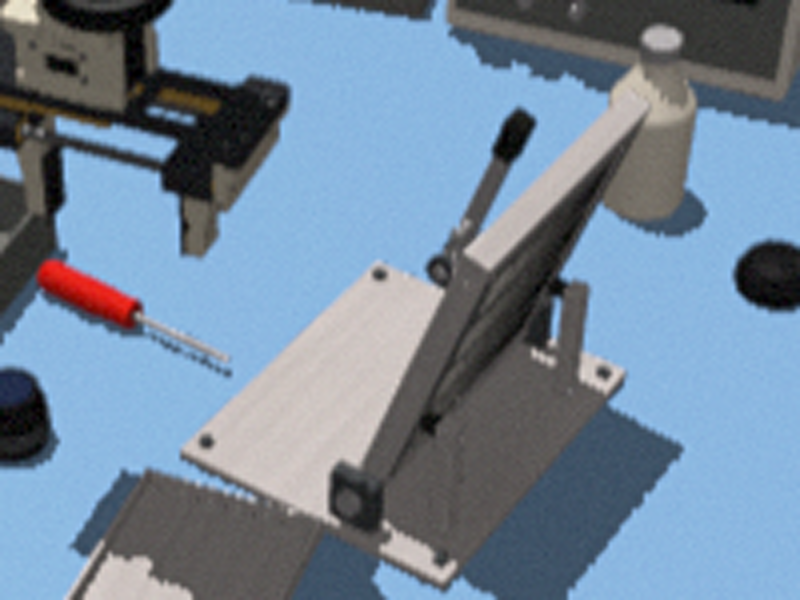

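Top map: the tray spans x .538–.668, y −.006–.173 (130×179 mm, fits), base corners give a stand yaw of about −12.6° with origin near (.499,−.132). The close crop shows the frame parked towards the robot and the black kickstand upright behind it. Discs chosen: (.655,.274), (.560,.371), (.451,.312), white-faced and confirmed in both views within 3 mm. The one at (.434,.188) stays out.

>>> apply_moves(targets=[[0.7,-0.034,0.0025,0.018,0,0,0],[0.7,-0.034,0.0025,0.018,0,0,0],[0.7,-0.034,0.0025,0.018,0,0,0],[0.7,-0.034,0.0025,0.018,0,0,0],[0.7,-0.034,0.0025,0.018,0,0,0],[0.7,-0.034,0.0025,0.018,0,0,0],[0.7,-0.034,0.0025,0.018,0,0,0],[0.7,-0.034,0.0025,0.018,0,0,0],[0.7,0,0,0,0,0,0],[0.7,0,0,0,0,0,0]], newtons=15)

```text
time_s: 0.93
tcp_pos: [0.6536, 0.2735, 0.0989]
eef_rot: [179.8, -0.1, -89.8]
contact_force: [0.2, -1.0, 0.3]
gripper_width: 0.0619
gripper_force: 0.0
```

```bash
python3 - <<'E'
from h import *
c=snap('wrist','w1');print(c['camera_matrix'],c['T'].round(3));print(get_state()['tcp_pos'])
E
```

```text
[[371.64829954   0.         316.43558452]
 [  0.         371.64829954 234.78467232]
 [  0.           0.           1.        ]] [[-1.    -0.002 -0.004  0.655]
 [-0.003  0.967  0.254  0.204]
 [ 0.003  0.254 -0.967  0.239]
 [ 0.     0.     0.     1.   ]]
[0.65434409 0.27248474 0.10021133]
```

View pics/w1.png

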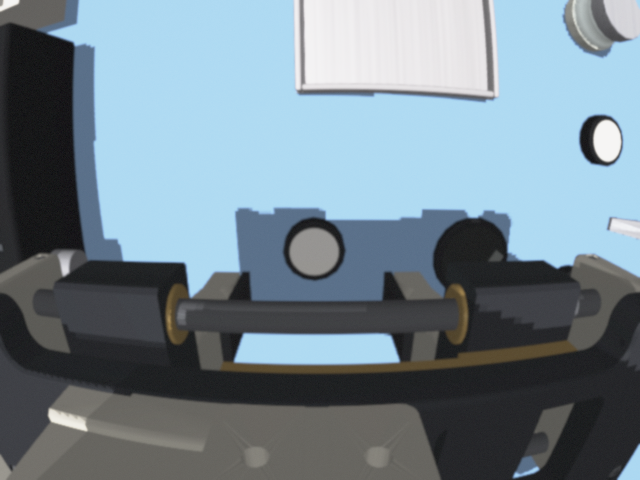

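Wrist view: the white face with black rim sits at (315,250), centred between the open fingers; the lens cap is at (470,255), clear of them.

>>> apply_moves(targets=[[0.7,0,0,0.035,0,0,0],[0.7,-0.001,-0.001,0.033,0,0,0],[0.7,0,0,0.01,0,0,0],[0.7,0,0,0,0,0,0],[0.2,0,0,0,0,0,0],[0.2,0,0,0,0,0,0],[0.2,0,0,0,0,0,0],[0.2,0,0,0,0,0,0],[0.2,0,0,0,0,0,0],[0.2,0,0,0,0,0,0],[0.2,0,0,-0.03,0,0,0],[0.2,0,0,-0.03,0,0,0]], newtons=15)

```text
time_s: 1.98
tcp_pos: [0.6546, 0.2721, 0.082]
eef_rot: [179.8, -0.1, -90.0]
contact_force: [1.1, 0.4, 0.1]
gripper_width: 0.0393
gripper_force: 15.0
```

>>> apply_moves(targets=[[0.2,0.034,0.013,0,0,0,0],[0.2,0.034,0.013,0,0,0,0],[0.2,0.034,0.013,0,0,0,0],[0.2,0.032,0.013,0,0,0,0],[0.2,0,0,0.025,0,0,0],[0.2,0,0,0.025,0,0,0],[0.2,0,0,0.005,0,0,0],[0.2,0,0,0,0,0,0],[0.65,0,0,0,0,0,0],[0.65,0,0,0,0,0,0],[0.65,0,0,0,0,0,0],[0.65,0,0,-0.035,0,0,0],[0.65,0,0,-0.035,0,0,0]])

```text
time_s: 3.07
tcp_pos: [0.6025, 0.1385, 0.0973]
eef_rot: [179.7, -0.1, -90.0]
contact_force: [1.3, 0.5, 0.3]
gripper_width: 0.0567
gripper_force: 0.0
```

>>> apply_moves(targets=[[0.7,-0.033,0.006,0,0,0,0],[0.7,-0.033,0.006,0,0,0,0],[0.7,-0.033,0.006,0,0,0,0],[0.7,-0.033,0.006,0,0,0,0],[0.7,-0.033,0.006,0,0,0,0],[0.7,-0.033,0.006,0,0,0,0],[0.7,-0.035,0.006,0,0,0,0],[0.7,0,0,0.035,0,0,0],[0.7,0,0,0.03,0,0,0],[0.7,0,0,0.01,0,0,0],[0.7,0,0,0,0,0,0],[0.2,0,0,0,0,0,0],[0.2,0,0,0,0,0,0],[0.2,0,0,0,0,0,0],[0.2,0,0,0,0,0,0],[0.2,0,0,0,0,0,0],[0.2,0,0,0,0,0,0],[0.2,0,0,-0.03,0,0,0],[0.2,0,0,-0.03,0,0,0]])

```text
time_s: 4.65
tcp_pos: [0.5609, 0.3707, 0.082]
eef_rot: [179.8, -0.2, -90.0]
contact_force: [1.0, 1.5, 0.5]
gripper_width: 0.039
gripper_force: 15.0
```

>>> apply_moves(targets=[[0.2,0.036,-0.005,0,0,0,0],[0.2,0.036,-0.005,0,0,0,0],[0.2,0.036,-0.005,0,0,0,0],[0.2,0.036,-0.005,0,0,0,0],[0.2,0.036,-0.005,0,0,0,0],[0.2,0.036,-0.005,0,0,0,0],[0.2,0.036,-0.006,0,0,0,0],[0.2,0.034,-0.006,0,0,0,0],[0.2,0,0,0.025,0,0,0],[0.2,0,0,0.025,0,0,0],[0.2,0,0,0.005,0,0,0],[0.2,0,0,0,0,0,0],[0.65,0,0,0,0,0,0],[0.65,0,0,0,0,0,0],[0.65,0,0,0,0,0,0],[0.65,0,0,-0.035,0,0,0],[0.65,0,0,-0.035,0,0,0]])

```text
time_s: 6.07
tcp_pos: [0.6024, 0.0857, 0.0975]
eef_rot: [179.7, -0.1, -90.0]
contact_force: [0.7, 0.9, 0.4]
gripper_width: 0.0569
gripper_force: 0.0
```

>>> apply_moves(targets=[[0.7,-0.028,0.019,0,0,0,0],[0.7,-0.028,0.019,0,0,0,0],[0.7,-0.028,0.019,0,0,0,0],[0.7,-0.028,0.019,0,0,0,0],[0.7,-0.028,0.019,0,0,0,0],[0.7,-0.028,0.019,0,0,0,0],[0.7,-0.029,0.019,0,0,0,0],[0.7,-0.029,0.018,0,0,0,0],[0.7,0,0,0.035,0,0,0],[0.7,0,0,0.03,0,0,0],[0.7,0,0,0.01,0,0,0],[0.7,0,0,0,0,0,0],[0.2,0,0,0,0,0,0],[0.2,0,0,0,0,0,0],[0.2,0,0,0,0,0,0],[0.2,0,0,0,0,0,0],[0.2,0,0,0,0,0,0],[0.2,0,0,0,0,0,0],[0.2,0,0,-0.03,0,0,0],[0.2,0,0,-0.03,0,0,0]])

```text
time_s: 7.73
tcp_pos: [0.4523, 0.3108, 0.083]
eef_rot: [179.9, -0.2, -90.0]
contact_force: [0.4, 1.3, -0.4]
gripper_width: 0.0393
gripper_force: 15.0
```

>>> apply_moves(targets=[[0.2,0.034,-0.019,0,0,0,0],[0.2,0.034,-0.019,0,0,0,0],[0.2,0.034,-0.019,0,0,0,0],[0.2,0.034,-0.019,0,0,0,0],[0.2,0.035,-0.019,0,0,0,0],[0.2,0.035,-0.019,0,0,0,0],[0.2,0.035,-0.019,0,0,0,0],[0.2,0.034,-0.018,0,0,0,0],[0.2,0,0,0.025,0,0,0],[0.2,0,0,0.025,0,0,0],[0.2,0,0,0.005,0,0,0],[0.2,0,0,0,0,0,0],[0.65,0,0,0,0,0,0],[0.65,0,0,0,0,0,0],[0.65,0,0,0,0,0,0],[0.65,0,0,-0.035,0,0,0],[0.65,-0.02,0,-0.035,0,0,0],[0.65,-0.04,0,-0.01,0,0,0],[0.65,-0.04,0,-0.01,0,0,0],[0.65,-0.04,0,-0.01,0,0,0]])

```text
time_s: 9.4
tcp_pos: [0.6039, 0.1787, 0.1305]
eef_rot: [-179.9, 0.1, -90.0]
contact_force: [0.5, 0.2, -0.7]
gripper_width: 0.0573
gripper_force: 0.0
```

```bash
python3 - <<'E'
from h import *
S=snap('scene','s1');D=snap('side','d1')
for n,c in(('s',S),('d',D)):
    W=cloud(c);z=W[...,2]
    hsv=cv2.cvtColor(c['frame'],cv2.COLOR_RGB2HSV)
    t=(W[...,0]>.545)&(W[...,0]<.66)&(W[...,1]>0)&(W[...,1]<.167)&(z>.0125)&(z<.03)
    t=cv2.morphologyEx(t.astype(np.uint8),cv2.MORPH_OPEN,np.ones((3,3)))
    k,l,st,ce=cv2.connectedComponentsWithStats(t)
    for i in range(1,k):
        if st[i,4]>15: print(n,st[i,4],ce[i].round(0),np.nanmedian(W[l==i],0).round(4),np.nanstd(W[l==i][:,2]).round(4))
# stand frame points
Rz=lambda a:np.array([[np.cos(a),-np.sin(a),0],[np.sin(a),np.cos(a),0],[0,0,1]])
P=np.concatenate([cloud(S).reshape(-1,3),cloud(D).reshape(-1,3)]);P=P[np.isfinite(P[:,0])]
src=np.concatenate([S['frame'].reshape(-1,3),D['frame'].reshape(-1,3)])
# refine base pose: points z .006-.014
b=P[(abs(P[:,2]-.010)<.004)&(P[:,0]>.38)&(P[:,0]<.70)&(P[:,1]<.01)&(P[:,1]>-.31)&~((P[:,1]>-.01)&(P[:,0]>.53))]
r=cv2.minAreaRect(b[:,:2].astype(np.float32));print('base',r)
a=np.radians(-12.6);Q=(P-[.4985,-.1315,0])@Rz(a)
q=Q[(abs(Q[:,0])<.13)&(abs(Q[:,1])<.14)&(Q[:,2]>.12)&(Q[:,2]<.32)]
for zl in np.arange(.13,.31,.02):
    s=q[abs(q[:,2]-zl)<.01]
    print(zl.round(2),len(s),'x pct',np.percentile(s[:,0],[1,10,50,90,99]).round(3) if len(s) else'','y',np.percentile(s[:,1],[1,50,99]).round(3) if len(s) else'')
big=cv2.resize(D['frame'][140:340,260:480],(660,600),interpolation=cv2.INTER_CUBIC);cv2.imwrite('pics/d1c.png',big[:,:,::-1])
E
```

```text
s 125 [306. 308.] [0.6058 0.0374 0.018 ] 0.0022
s 119 [322. 313.] [0.6056 0.0848 0.0177] 0.0024
s 136 [341. 320.] [0.6045 0.1409 0.0175] 0.0024
d 44 [306. 298.] [0.5969 0.0941 0.019 ] 0.0026
d 168 [295. 312.] [0.6021 0.1419 0.0194] 0.0024
base ((0.5401403903961182, -0.14938515424728394), (0.3162241280078888, 0.317114919424057), 0.0824439749121666)
0.13 323 x pct [-0.04  -0.039 -0.031 -0.018 -0.014] y [-0.096  0.044  0.105]
0.15 644 x pct [-0.047 -0.044 -0.028 -0.006  0.014] y [-0.093  0.025  0.105]
0.17 632 x pct [-0.054 -0.051 -0.044  0.001  0.011] y [-0.093  0.016  0.104]
0.19 554 x pct [-0.06  -0.057 -0.051 -0.013  0.   ] y [-0.094  0.018  0.104]
0.21 576 x pct [-0.066 -0.064 -0.058 -0.04  -0.005] y [-0.095  0.012  0.104]
0.23 483 x pct [-0.071 -0.069 -0.063 -0.047 -0.012] y [-0.096  0.017  0.105]
0.25 632 x pct [-0.079 -0.076 -0.06  -0.053 -0.019] y [-0.094  0.034  0.104]
0.27 262 x pct [-0.078 -0.074 -0.064 -0.028 -0.021] y [-0.089  0.04   0.103]
0.29 39 x pct [-0.046 -0.04  -0.031 -0.027 -0.024] y [-0.004  0.006  0.013]
```

View pics/d1c.png

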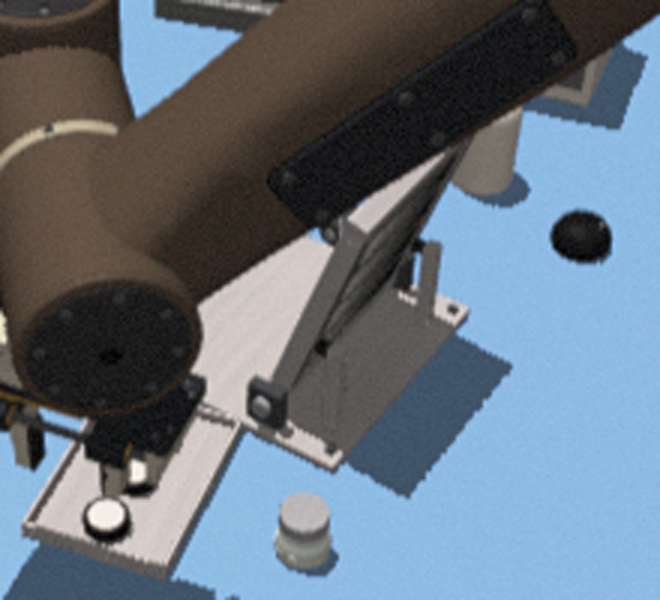

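Tray check: three disc tops at 18 mm height, at y .037/.085/.141, flat. The crop shows two of them in the tray (third hidden by the gripper), jar and stand untouched. Next I go high over the shoe, turning the fingers to close along the stand's y.

>>> apply_moves(targets=[[0.65,0,0,-0.038,0,0,0],[0.65,0,0,-0.038,0,0,0],[0.65,0,0,-0.038,0,0,0],[0.65,0.017,0.008,-0.034,0,0,0],[0.65,0.017,0.008,-0.034,0,0,0],[0.65,0.017,0.008,-0.034,0,0,0],[0.65,0.035,0.017,-0.01,0,0,0],[0.65,0.035,0.017,-0.01,0,0,0],[0.65,0.035,0.017,0,0,0,0],[0.65,0.035,0.017,0,0,0,0],[0.65,0.035,0.017,0,0,0,0],[0.65,0.035,0.017,0,0,0,0],[0.65,0.037,0.013,0,0,0,0]])

```text
time_s: 10.58
tcp_pos: [0.463, -0.1221, 0.3652]
eef_rot: [-179.9, 0.0, -89.9]
contact_force: [1.4, -1.0, 0.3]
gripper_width: 0.0569
gripper_force: 0.0
```

>>> apply_moves(targets=[[0.45,0,0,0,0,0,-0.078],[0.45,0,0,0,0,0,-0.078],[0.45,0,0,0,0,0,-0.078],[0.45,0,0,0,0,0,-0.078],[0.45,0,0,0,0,0,-0.078],[0.45,0,0,0,0,0,-0.078],[0.45,0,0,0,0,0,-0.078],[0.45,0,0,0,0,0,-0.078],[0.45,0,0,0,0,0,-0.078],[0.45,0,0,0,0,0,-0.078],[0.45,0,0,0,0,0,-0.08],[0.45,0,0,0,0,0,0]])

```text
time_s: 11.58
tcp_pos: [0.4646, -0.1209, 0.3647]
eef_rot: [-180.0, -0.0, -12.3]
contact_force: [0.5, 0.2, -0.9]
gripper_width: 0.0397
gripper_force: 0.0
```

```bash
cat >> h.py <<'E'
O=np.array([.4996,-.1266,0]);A=np.radians(-12.6)
Rz=lambda a:np.array([[np.cos(a),-np.sin(a),0],[np.sin(a),np.cos(a),0],[0,0,1]])
def st(P): return (P-O)@Rz(A)
E
python3 - <<'E'
from h import *
w=snap('wrist','w2')
print('T',w['T'].round(3).tolist(),'tcp stand',st(get_state()['tcp_pos']).round(4),get_state()['eef_rot'])
for t in('s0','d0'):
    c=load(t);Q=st(cloud(c));ok=np.isfinite(Q[...,0])
    dark=c['frame'].max(-1)<60
    m=ok&(abs(Q[...,1])<.04)&(Q[...,2]>.245)&(Q[...,2]<.31)&(Q[...,0]>-.055)&(Q[...,0]<0)
    q=Q[m];print(t,'shoe',len(q),np.percentile(q,[5,50,95],axis=0).round(4).tolist())
    m=ok&(abs(Q[...,1])<.09)&(abs(Q[...,2]-.258)<.012)&(Q[...,0]<-.054)&(Q[...,0]>-.095)
    q=Q[m]; print('rail',len(q),np.percentile(q,[5,50,95],axis=0).round(4).tolist(),'slope',np.polyfit(q[:,1],q[:,0],1).round(4))
    m=ok&(Q[...,2]<.014)&(Q[...,2]>.006)&(Q[...,0]>.03)&(Q[...,0]<.13)&(abs(Q[...,1])<.12)
    print('plate z',np.median(Q[m][:,2]))
E
```

```text
T [[-0.212, -0.944, -0.251, 0.533], [-0.977, 0.206, 0.054, -0.136], [0.001, 0.257, -0.967, 0.504], [0.0, 0.0, 0.0, 1.0]] tcp stand [-0.0354 -0.0021  0.3647] [-1.79980299e+02 -2.25915203e-02 -1.27358558e+01]Traceback (most recent call last):
  File "<stdin>", line 8, in <module>
    return _quantile_unchecked(
        a, q, axis, out, overwrite_input, method, keepdims, weights)
    return _ureduce(a,
                    func=_quantile_ureduce_func,
    ...<5 lines>...
                    overwrite_input=overwrite_input,
                    method=method)
    r = func(a, **kwargs)
    result = _quantile(arr,
                       quantiles=q,
    ...<2 lines>...
                       out=out,
                       weights=wgt)
    slices_having_nans = np.isnan(arr[-1, ...])
                                  ~~~^^^^^^^^^
IndexError: index -1 is out of bounds for axis 0 with size 0
```

View pics/w2.png

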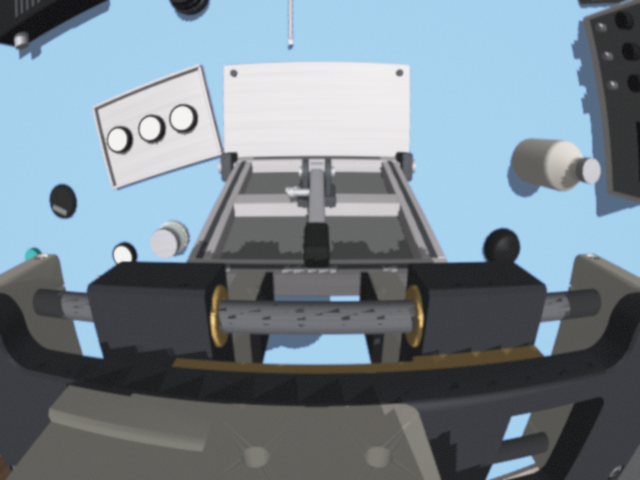

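Wrist view: three discs in the tray (120–183,120–140), chart frame below, kickstand bar from the hub at (316,168) to the shoe at (316,245), between the open fingers laterally.

```bash
python3 - <<'E'
from h import *
def fcloud(c):
    K=c['camera_matrix'];z=c['range_z'];v,u=np.mgrid[:480,:640]
    dx=(u-K[0,2]);dy=(v-K[1,2]);r=np.hypot(dx,dy)+1e-9;th=r/K[0,0];t=np.tan(th)
    P=np.stack([t*dx/r*z,t*dy/r*z,z],-1);W=P@c['T'][:3,:3].T+c['T'][:3,3];W[z==0]=np.nan;return W
Qw=st(fcloud(load('w2')))
for p in[(316,230),(316,240),(316,250),(316,258),(306,245),(327,245),(316,168),(316,200),(233,73),(400,73),(250,268),(316,268),(400,268),(280,268)]: print(p,Qw[p[1],p[0]].round(4))
for t in('d0','s1','w2'):
    Q=Qw if t=='w2' else st(cloud(load(t)));ok=np.isfinite(Q[...,0])
    for nm,m in(('shoe',ok&(abs(Q[...,1])<.04)&(Q[...,2]>.268)&(Q[...,2]<.31)&(Q[...,0]>-.058)&(Q[...,0]<0)),
      ('railtop',ok&(abs(Q[...,1])<.09)&(abs(Q[...,1])>.02)&(Q[...,2]>.252)&(Q[...,2]<.27)&(Q[...,0]<-.054)&(Q[...,0]>-.095))):
        q=Q[m]
        if len(q)>10: print(t,nm,len(q),np.percentile(q,[5,50,95],axis=0).round(4).tolist(),'slope',np.polyfit(q[:,1],q[:,0],1).round(4) if nm!='shoe' else '')
E
```

```text
(316, 230) [-0.024  -0.0021  0.2723]
(316, 240) [-0.0275 -0.0022  0.2836]
(316, 250) [-0.0318 -0.0022  0.2905]
(316, 258) [-0.0369 -0.0022  0.2904]
(306, 245) [-0.0294  0.0039  0.2882]
(327, 245) [-0.0296 -0.0089  0.2873]
(316, 168) [ 0.0073 -0.0019  0.1644]
(316, 200) [-0.0121 -0.0021  0.2262]
(233, 73) [0.1246 0.1084 0.0135]
(400, 73) [ 0.1261 -0.1123  0.0128]
(250, 268) [-0.0567  0.0452  0.2552]
(316, 268) [-0.0557 -0.0023  0.2564]
(400, 268) [-0.0558 -0.0629  0.2564]
(280, 268) [-0.0562  0.0234  0.2557]
d0 shoe 80 [[-0.0436, -0.0072, 0.2693], [-0.0362, 0.0027, 0.284], [-0.0273, 0.0072, 0.2926]] slope 
d0 railtop 338 [[-0.0773, -0.0818, 0.2562], [-0.0687, 0.0235, 0.261], [-0.0596, 0.0817, 0.2647]] slope [-0.0127 -0.0687]
s1 shoe 67 [[-0.0413, -0.0069, 0.2689], [-0.0302, 0.0018, 0.2812], [-0.0247, 0.0067, 0.2911]] slope 
s1 railtop 195 [[-0.0748, -0.084, 0.2532], [-0.0599, 0.0343, 0.2586], [-0.0551, 0.0843, 0.2624]] slope [-0.0163 -0.0624]
w2 shoe 1016 [[-0.042, -0.009, 0.2697], [-0.0303, -0.0022, 0.2883], [-0.0236, 0.0047, 0.2916]] slope 
w2 railtop 1795 [[-0.0743, -0.0645, 0.2528], [-0.0577, -0.0228, 0.2582], [-0.0548, 0.0591, 0.2623]] slope [-0.0035 -0.0608]
```

>>> apply_moves(targets=[[0.45,0.001,0,0.03,0,0,0],[0.45,0,0,0.03,0,0,0],[0.45,0,0,0.015,0,0,0],[0.45,0,0,0.006,0,0,0],[0.45,0,0,0,0,0,0],[0.05,0,0,0,0,0,0],[0.05,0,0,0,0,0,0],[0.05,0,0,0,0,0,0],[0.05,0,0,0,0,0,0],[0.05,0,0,0,0,0,0],[0.05,0,0,0,0,0,0],[0.05,0,0,0,0,0,0],[0.05,0,0,0,0,0,0]], newtons=4)

```text
time_s: 12.72
tcp_pos: [0.4664, -0.1212, 0.2842]
eef_rot: [-180.0, -0.1, -12.6]
contact_force: [-1.9, 1.7, 6.5]
gripper_width: 0.0162
gripper_force: 4.0
```

```bash
python3 - <<'E'
from h import *
s=get_state();print(st(s['tcp_pos']).round(4),s['eef_rot'].round(2))
ph=-.2955+np.arange(41)*.0625
x=np.round(.125*np.sin(ph)*2000)/2;z=np.round(.125*np.cos(ph)*2000)/2
print([(a,-b) for a,b in zip(np.diff(x).tolist(),np.diff(z).tolist())],ph[-1])
E
```

```text
[-0.0336 -0.002   0.2842] [-1.7998e+02 -8.0000e-02 -1.2630e+01]
[(7.5, -2.0), (8.0, -1.5), (7.5, -1.5), (8.0, -0.5), (7.5, -0.0), (8.0, 0.5), (7.5, 1.0), (8.0, 1.0), (7.5, 2.0), (7.5, 2.0), (7.5, 3.0), (7.0, 3.0), (7.0, 4.0), (6.5, 4.0), (6.5, 4.5), (6.0, 5.0), (5.5, 5.0), (5.5, 5.5), (5.5, 6.0), (4.5, 6.0), (4.5, 7.0), (3.5, 6.5), (3.5, 7.0), (3.0, 7.0), (3.0, 7.5), (2.0, 7.5), (1.5, 8.0), (1.0, 7.5), (1.0, 8.0), (0.0, 7.5), (-0.5, 8.0), (-0.5, 7.5), (-1.5, 8.0), (-1.5, 7.5), (-2.5, 7.5), (-2.5, 7.5), (-3.0, 7.0), (-4.0, 7.0), (-4.0, 6.5), (-4.5, 6.5)] 2.2045
```

>>> apply_moves(targets=[[0.05,0.0075,0,-0.002,0,0,0],[0.05,0.008,0,-0.0015,0,0,0],[0.05,0.0075,0,-0.0015,0,0,0],[0.05,0.008,0,-0.0005,0,0,0],[0.05,0.0075,0,0,0,0,0],[0.05,0.008,0,0.0005,0,0,0],[0.05,0.0075,0,0.001,0,0,0],[0.05,0,0,0,0,0,0]])

```text
time_s: 13.38
tcp_pos: [0.5208, -0.133, 0.2868]
eef_rot: [-180.0, -0.0, -12.6]
contact_force: [0.8, 6.2, 2.6]
gripper_width: 0.0163
gripper_force: 4.0
```

```bash
python3 - <<'E'
from h import *
s=get_state();print(st(s['tcp_pos']).round(4),s['contact_force'],s['moment'])
c=snap('side','d2');Q=st(cloud(c));ok=np.isfinite(Q[...,0])
m=ok&(abs(Q[...,1])<.09)&(Q[...,2]>.252)&(Q[...,2]<.27)&(Q[...,0]<-.03)&(Q[...,0]>-.095)
q=Q[m];print(len(q),np.percentile(q,[5,50,95],axis=0).round(4))
cv2.imwrite('pics/d2c.png',cv2.resize(c['frame'][120:300,280:480],(667,600),interpolation=cv2.INTER_CUBIC)[:,:,::-1])
E
```

```text
[ 0.0221 -0.0016  0.2868] [0.80185179 6.15323167 2.57072296] [ 1.85781733 -0.42500469  0.01457742]
448 [[-0.0775 -0.0798  0.2561]
 [-0.0688  0.0061  0.2609]
 [-0.0595  0.0821  0.2647]]
```

View pics/d2c.png

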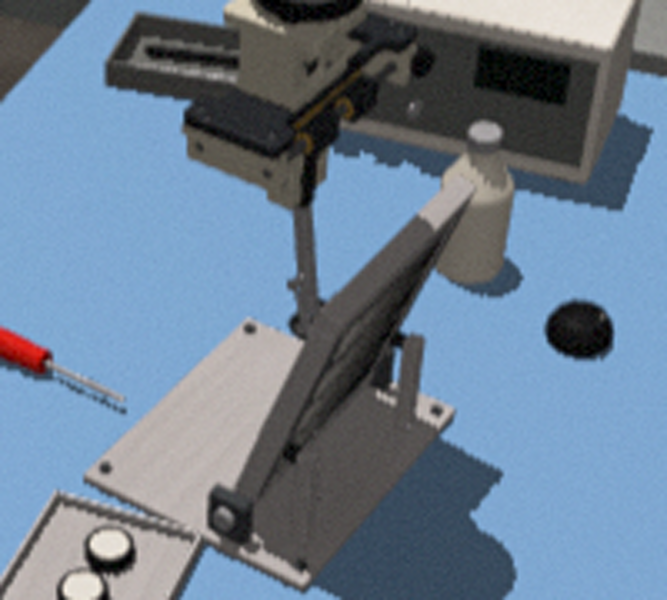

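The crop shows the leg in the gripper swung about vertical (bar at (305,255)), the frame still on its bumpers (rail unchanged at x −.069). Continuing the arc.

>>> apply_moves(targets=[[0.05,0.008,-0.0005,0.001,0,0,0],[0.05,0.0075,-0.0005,0.002,0,0,0],[0.05,0.0075,0,0.002,0,0,0],[0.05,0.0075,0,0.003,0,0,0],[0.05,0.007,0,0.003,0,0,0],[0.05,0.007,0,0.004,0,0,0],[0.05,0.0065,0,0.004,0,0,0],[0.05,0.0065,0,0.0045,0,0,0],[0.05,0.006,0,0.005,0,0,0],[0.05,0.0055,0,0.005,0,0,0],[0.05,0.0055,0,0.0055,0,0,0],[0.05,0.0055,0,0.006,0,0,0],[0.05,0.0045,0,0.006,0,0,0],[0.05,0.0045,0,0.007,0,0,0],[0.05,0.0035,0,0.0065,0,0,0],[0.05,0.0035,0,0.007,0,0,0],[0.05,0.003,0,0.007,0,0,0],[0.05,0.003,0,0.0075,0,0,0],[0.05,0.002,0,0.0075,0,0,0],[0.05,0,0,0,0,0,0]])

```text
time_s: 15.1
tcp_pos: [0.6215, -0.1545, 0.1922]
eef_rot: [-180.0, -0.0, -12.6]
contact_force: [4.1, 4.8, -0.7]
gripper_width: 0.0159
gripper_force: 4.0
```

```bash
cat > chk.py <<'E'
from h import *
import sys
s=get_state();print(st(s['tcp_pos']).round(4),s['contact_force'].round(1),s['gripper_width'])
for n in('side','scene'):
    c=snap(n,n[0]+'_'+sys.argv[1]);Q=st(cloud(c));ok=np.isfinite(Q[...,0])
    for nm,m in(('rail',ok&(abs(Q[...,1])<.09)&(Q[...,2]>.25)&(Q[...,2]<.285)&(Q[...,0]<.06)&(Q[...,0]>-.095)),('leg',ok&(abs(Q[...,1])<.009)&(Q[...,2]>.03)&(Q[...,2]<.2)&(Q[...,0]>.025)&(Q[...,0]<.16))):
        q=Q[m]
        if len(q)>9:
            print(n,nm,len(q),np.percentile(q,[5,50,95],axis=0).round(4).tolist())
            if nm=='leg': print('line z=a*x+b',np.polyfit(q[:,0],q[:,2],1).round(3))
E
python3 chk.py 3
```

```text
[ 0.1251 -0.0006  0.1922] [ 4.1  4.8 -0.7] 0.015889160795478283
side rail 456 [[-0.0772, -0.081, 0.2551], [-0.0694, 0.0051, 0.2606], [-0.0598, 0.0818, 0.2648]]
side leg 211 [[0.0306, -0.0074, 0.1659], [0.0727, 0.0022, 0.1827], [0.1156, 0.0065, 0.1972]]
line z=a*x+b [0.303 0.16 ]
scene rail 343 [[-0.0756, -0.08, 0.2512], [-0.0594, 0.006, 0.2576], [-0.0527, 0.0807, 0.2622]]
scene leg 25 [[0.1266, -0.0082, 0.1758], [0.1357, 0.0008, 0.194], [0.1381, 0.0068, 0.1986]]
line z=a*x+b [0.309 0.151]
```

>>> apply_moves(targets=[[0.05,0.0015,-0.0005,0.008,0,0,0],[0.05,0.001,0,0.0075,0,0,0],[0.05,0.001,0,0.008,0,0,0],[0.05,0,0,0.0075,0,0,0],[0.05,-0.0005,0,0.008,0,0,0],[0.05,-0.0005,0,0.0075,0,0,0],[0.05,-0.0015,0,0.008,0,0,0],[0.05,-0.0015,0,0.0075,0,0,0],[0.05,-0.0025,0,0.0075,0,0,0],[0.05,-0.0025,0,0.0075,0,0,0],[0.05,-0.003,0,0.007,0,0,0],[0.05,-0.004,0,0.007,0,0,0],[0.05,-0.004,0,0.0065,0,0,0],[0.05,0,0,0,0,0,0]])

```text
time_s: 16.37
tcp_pos: [0.6035, -0.1506, 0.094]
eef_rot: [180.0, 0.1, -12.7]
contact_force: [3.7, 3.7, -4.3]
gripper_width: 0.016
gripper_force: 4.0
```

```bash
python3 chk.py 4
```

```text
[ 0.1067 -0.0008  0.094 ] [ 3.7  3.7 -4.3] 0.015975930266492383
side rail 449 [[-0.0772, -0.0796, 0.2554], [-0.0688, 0.0053, 0.2609], [-0.0593, 0.0819, 0.2647]]
side leg 175 [[0.03, -0.0067, 0.1037], [0.0749, 0.0026, 0.1345], [0.0957, 0.007, 0.194]]
line z=a*x+b [-0.038  0.142]
scene rail 344 [[-0.0755, -0.0805, 0.251], [-0.0594, 0.0047, 0.2579], [-0.0534, 0.0831, 0.2623]]
scene leg 129 [[0.0287, -0.0082, 0.0897], [0.1256, 0.0001, 0.1482], [0.1398, 0.0079, 0.1969]]
line z=a*x+b [0.148 0.127]
```

Released here, the spring should take the leg the last 0.2 rad to the stop.

>>> apply_moves(targets=[[0.35,0,0,0,0,0,0],[0.35,0,0,0,0,0,0],[0.35,0,0,0,0,0,0],[0.35,0.01,0,0,0,0,0],[0.35,0.02,0,0,0,0,0],[0.35,0.025,0,-0.01,0,0,0],[0.35,0.015,0,-0.03,0,0,0],[0.35,0,0,-0.038,0,0,0],[0.35,0,0,-0.038,0,0,0],[0.35,0,0,-0.038,0,0,0],[0.35,0,0,-0.038,0,0,0],[0.35,0,0,-0.038,0,0,0]])

```text
time_s: 17.47
tcp_pos: [0.6725, -0.1666, 0.3286]
eef_rot: [180.0, -0.0, -12.7]
contact_force: [1.3, -0.0, 0.9]
gripper_width: 0.0307
gripper_force: 0.0
```

```bash
python3 chk.py 5; python3 - <<'E'
from h import *
c=load('s_5');cv2.imwrite('pics/s5c.png',cv2.resize(c['frame'][160:340,200:380],(600,600),interpolation=cv2.INTER_CUBIC)[:,:,::-1])
E
```

```text
[ 0.1774 -0.0013  0.3286] [ 1.3 -0.   0.9] 0.030676606571511538
side rail 453 [[-0.0775, -0.0813, 0.2561], [-0.0694, 0.0048, 0.261], [-0.0595, 0.0817, 0.2646]]
side leg 149 [[0.0289, -0.0055, 0.067], [0.0714, 0.004, 0.0977], [0.1034, 0.0081, 0.1371]]
line z=a*x+b [-0.917  0.163]
scene rail 340 [[-0.0759, -0.0787, 0.2511], [-0.0591, 0.0058, 0.2577], [-0.0536, 0.0827, 0.2626]]
scene leg 232 [[0.0312, -0.0057, 0.0677], [0.0685, 0.0024, 0.0972], [0.1043, 0.0073, 0.1378]]
line z=a*x+b [-0.902  0.162]
```

View pics/s5c.png

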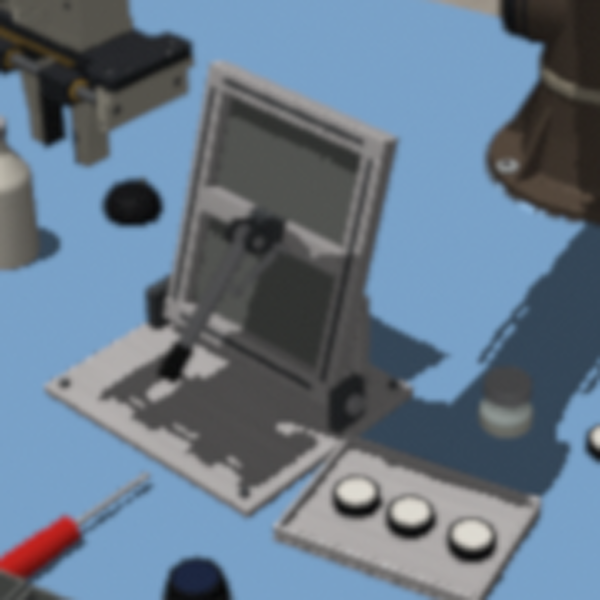

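Leg slope gives θ≈2.61 (at the stop), shoe at (175,362) just above the plate, frame parked, three discs in the tray at (355,495), (410,515), (470,538). Now turn the gripper 90° and go over the rail.

>>> apply_moves(targets=[[0.7,0,0,-0.01,0,0,0.077],[0.7,0,0,-0.005,0,0,0.077],[0.7,0,0,0,0,0,0.077],[0.7,0,0,0,0,0,0.077],[0.7,0,0,0,0,0,0.077],[0.7,0,0,0,0,0,0.077],[0.7,0,0,0,0,0,0.077],[0.7,0,0,0,0,0,0.077],[0.7,0,0,0,0,0,0.077],[0.7,0,0,0,0,0,0.077],[0.7,0,0,0,0,0,0.077],[0.7,0,0,0,0,0,0.077],[0.7,0,0,0,0,0,0.076],[0.7,0,0,0,0,0,0]])

```text
time_s: 18.73
tcp_pos: [0.6727, -0.1665, 0.3411]
eef_rot: [180.0, -0.0, -103.0]
contact_force: [0.2, 0.4, -0.6]
gripper_width: 0.0613
gripper_force: 0.0
```

>>> apply_moves(targets=[[0.7,0,0.033,0,0,0,0],[0.7,0,0.033,0,0,0,0],[0.7,0,0.033,0,0,0,0],[0.7,0,0.033,0,0,0,0],[0.7,0,0.033,0,0,0,0],[0.7,0,0.033,0,0,0,0],[0.7,0,0.033,0,0,0,0],[0.7,0,0.033,0,0,0,0],[0.7,0,0,0,0.0637,0,0],[0.7,0,0,0,0.0637,0,0],[0.7,0,0,0,0.0637,0,0],[0.7,0,0,0,0,0,0],[0.7,0,0,0,0,0,0]])

```text
time_s: 19.82
tcp_pos: [0.4134, -0.1085, 0.3416]
eef_rot: [-162.7, -0.0, -102.3]
contact_force: [1.2, 0.4, -0.2]
gripper_width: 0.0612
gripper_force: 0.0
```

```bash
cat > pose.py <<'E'
from h import *
from scipy.spatial.transform import Rotation as R
s=get_state();p=st(s['tcp_pos']);M=Rz(A).T@R.from_euler('xyz',s['eef_rot'],degrees=True).as_matrix()
print('tcp',p.round(4),'\naxes in stand',M.round(3).tolist(),s['joints'].round(1))
tgt=np.array([-.0665+.001,0,.25]);print('to rail in tool axes',(M.T@(tgt-p)).round(4))
E
python3 pose.py
```

```text
tcp [-0.0881 -0.0011  0.3416] 
axes in stand [[0.005, -0.955, 0.297], [-1.0, -0.005, 0.001], [0.0, -0.297, -0.955]] [ 20.5 -19.2 -33.8  10.6 -61.2 -36.8]
to rail in tool axes [-0.001   0.0057  0.0942]
```

>>> apply_moves(targets=[[0.7,0,0.0055,0.03,0,0,0],[0.7,0,0,0.03,0,0,0],[0.7,0,0,0.02,0,0,0],[0.7,0,0,0.012,0,0,0],[0.7,0,0,0,0,0,0],[0.1,0,0,0,0,0,0],[0.1,0,0,0,0,0,0],[0.1,0,0,0,0,0,0],[0.1,0,0,0,0,0,0],[0.1,0,0,0,0,0,0],[0.1,0,0,0,0,0,0],[0.1,0,0,0,0,0,0],[0.1,0,0,0,0,0,0]], newtons=20)

```text
time_s: 20.9
tcp_pos: [0.4364, -0.113, 0.2521]
eef_rot: [-162.8, 0.0, -102.6]
contact_force: [-3.1, 2.2, 3.4]
gripper_width: 0.0199
gripper_force: 20.0
```

```bash
python3 pose.py
```

```text
tcp [-0.0647 -0.0006  0.2521] 
axes in stand [[-0.0, -0.955, 0.296], [-1.0, 0.0, -0.0], [-0.0, -0.296, -0.955]] [ 17.9 -13.1 -42.   11.9 -46.8 -37.6]
to rail in tool axes [-0.0006  0.0014  0.0018]
```

>>> apply_moves(targets=[[0.1,0,-0.0067,0.0001,-0.019,0,0],[0.1,0,-0.0067,0.0001,-0.019,0,0],[0.1,0,-0.0067,0.0001,-0.019,0,0],[0.1,0,-0.0067,0.0001,-0.019,0,0],[0.1,0,-0.0067,0.0001,-0.019,0,0],[0.1,0,-0.0067,0.0001,-0.019,0,0],[0.1,0,-0.0067,0.0001,-0.019,0,0],[0.1,0,-0.0067,0.0001,-0.019,0,0],[0.1,0,-0.0067,0.0001,-0.019,0,0],[0.1,0,-0.0067,0.0001,-0.019,0,0],[0.1,0,0,0,0,0,0],[0.1,0,0,0,0,0,0],[0.1,0,0,0,0,0,0],[0.1,0,0,0,0,0,0]])

```text
time_s: 22.07
tcp_pos: [0.5005, -0.1269, 0.2617]
eef_rot: [-179.9, 0.1, -102.6]
contact_force: [1.2, 4.9, -0.6]
gripper_width: 0.02
gripper_force: 20.0
```

```bash
python3 pose.py; python3 - <<'E'
from h import *
print(get_state()['contact_force'])
for n in('side','scene'):
    c=snap(n,n[0]+'_6');Q=st(cloud(c));ok=np.isfinite(Q[...,0])
    m=ok&(Q[...,1]>.085)&(Q[...,1]<.115)&(Q[...,2]>.07)&(Q[...,2]<.25)&(abs(Q[...,0])<.04)
    q=Q[m];print(n,len(q),'lean tan, x0',np.polyfit(q[:,2],q[:,0],1).round(3) if len(q)>20 else'')
    m=ok&(abs(Q[...,1])<.009)&(Q[...,2]>.03)&(Q[...,2]<.15)&(Q[...,0]>.05)&(Q[...,0]<.16);q=Q[m]
    print('leg',len(q),np.polyfit(q[:,0],q[:,2],1).round(3),'lowest z',np.percentile(q[:,2],2).round(4)) if len(q)>20 else 0
    if n=='scene': cv2.imwrite('pics/s6c.png',cv2.resize(c['frame'][160:340,200:380],(600,600),interpolation=cv2.INTER_CUBIC)[:,:,::-1])
E
```

```text
tcp [ 1.000e-03 -1.000e-04  2.617e-01] 
axes in stand [[-0.0, -1.0, 0.003], [-1.0, 0.0, 0.001], [-0.001, -0.003, -1.0]] [  7.6   4.8 -17.7  -0.  -67.3 -20.2]
to rail in tool axes [-0.      0.0665  0.0115]
[ 1.21078592  4.85761272 -0.57756977]
side 512 lean tan, x0 [ 0.009 -0.004]
leg 81 [-1.526  0.2  ] lowest z 0.0317
scene 463 lean tan, x0 [0.013 0.001]
leg 229 [-1.627  0.216] lowest z 0.0348
```

View pics/s6c.png

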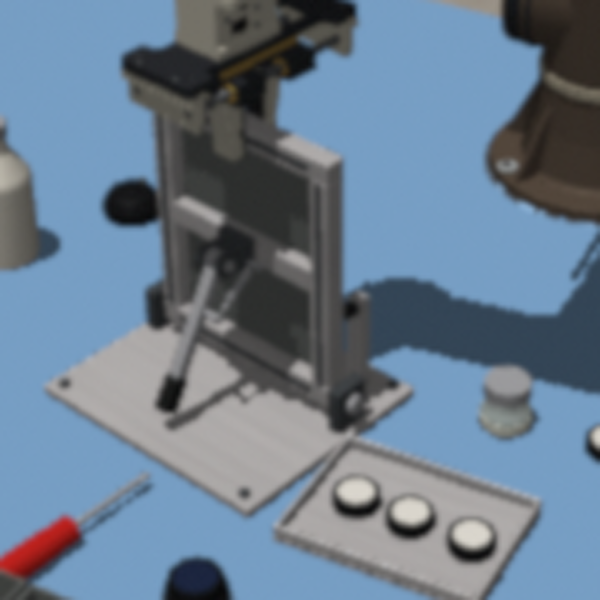

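The crop shows the frame upright in the gripper (lean about 0.01 rad), the shoe at (170,395) hanging clear of the plate, and the three discs in the tray.

```bash
python3 -c "
from plant import close_job;print(close_job())"
```

```text
the job is handed in; nothing more can be done
None
```

I handed the job in with three discs flat in the tray, the fourth left outside, the kickstand down at its stop and clear of the base plate, and the frame held upright at about 0.01 rad with a 20 N grip; no verdict came back.

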